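# Set the length gauge's click turret and slide a glass rod up to its stop

### The arm

A 6-joint arm with a two-finger parallel gripper is mounted at the origin on a cart in front of the work surface, level with it; the furniture and walls round the work are solid. World frame = base frame: x ahead of the robot, y to its left, z up, the work surface at z = 0. Lengths are in mm, angles in rad, forces in N, time in s.
With the tool pointing down it reaches from about 300 to 850 mm from the base axis. Payload 5.4 kg.
Tool frame: the origin (TCP) lies between the finger pads; the fingertips stand 19 mm ahead of it and the grasp point (between the pads) is the TCP; z points along the fingers, y is the direction in which the jaws open and shut (so a half turn about z gives the same grasp; the last joint's range is limited). The gripper opens to 85 mm and grips with 20 to 120 N. Pads are 22 mm wide; open, the fingers measure 114 mm over their backs; the gripper's body (76 mm by 85 mm) begins 54 mm behind the grasp point. The pads swing forward as they close: fully open they stand 13 mm farther back than shut.
Start: joints at [-1.364, 0.158, 1.597, -0, 1.386, -0.21], TCP at [232.756, -525.767, 213.799] pointing down, gripper open.
Joint ranges: [-2.91, 2.91], [-0.94, 2.29], [0.18, 2.7], [-1.29, 4.43], [0.17, 2.64], [-3, 3]. Speed limits (rad/s): [2.57, 2.57, 3.14, 3.14, 3.14, 3.14].

### API

Orientations are given as a unit quaternion [w, x, y, z].
In Python, from workcell import manip gives the robot as it stands.
- The arm moves only by the tool jog_arm, never from a script. Its argument "rows" is a list of rows, each a list of 3 entries, a list of its own where there are three numbers: the gripper's target within -1 to 1 (fully open at 1, half-way at 0, shut at -1), then the shift along the tool's x, y, z in mm, then the turn, a rotation vector about the tool's x, y, z in degrees. In form: [[grip, [x, y, z], [wx, wy, wz]], ...]. A call has 1 to 5 rows; each row is the pose to reach, as a shift and turn from the pose commanded when the call began, along the tool's axes at that moment; what a row does not reach only later rows make up. A row lasts 1/10 s, in which the tool goes at most 50 mm and 8.59 degrees, less where a joint would pass 70% of its speed; a pose out of reach is approached as far as the arm can. A call with a gripper value outside its range is refused whole. The fingers move at their own pace and stop on an object; "squeeze" is the grip in N (left out, the last holds). Time passes only in rows, so rows that repeat a pose let the fingers close. It gives the time, the measured TCP pose, the force and the opening at its end, in the units of the state.
- manip.sense(): the state, without advancing time (a new reading comes with each control period).
- manip.grab_frame(name): name is "side" or "top" or "wrist"; returns a dict with "color" (420x560x3 uint8, red, green, blue), "depth" (420x560 float32, mm along the optical axis (not along the pixel's ray), 0 where there is no reading), "K" (3x3 intrinsics, pixels), "cam_to_world" (4x4, takes a point from camera to world coordinates). Camera axes: x right, y down, z forward; pixel columns grow to the right and rows downward; lengths in mm; the calibration is good to about 2 mm. A picture is of the moment at which its call begins.
- manip.sign_off(): hands the job in, once; it reports no verdict.
Trained networks look in a picture, given as the dict that the camera call returned (one of the last four; its "shot" number tells which), for a name from the list of things; names that differ only in an ending like _2 or _b are one class to them, and where a whole thing is asked for, a point or a joint stands for the part that bears it (a point fixed in the world has none). Each returns a list of dicts, best first, with "score" (0 to 1); they miss things now and then, are a little off and sometimes report something else, mostly with a low value. They report only what shows in the picture. A call takes as long as a camera call.
- manip.boxes_of(picture, query): "centre" ([x, y, z] in mm, in the coordinates of the camera as it stood for that picture, good to about 4 mm: the middle of the surface that is visible of it).
The state is a dict: "time": time; "qpos": joint angles; "joint_vel": joint speeds; "effort": joint torques, N m; "tcp_pos": TCP position; "ee_rot": TCP orientation; "wrist_force": force on the tool from outside, world axes, zero at the start; "ft_torque": the same for the moment, N m; "opening": finger opening in mm.
Only numpy, scipy, OpenCV 4.12 (cv2) and the standard library are available. Lean on these libraries where they do the work, as an engineer would, in place of code of your own. Each camera call takes 0.05 s, during which the arm holds its last target.

### The job

Set up the rod length gauge for scoring: first turn the click turret until the stop with three yellow dots (its post has a red cap and foot) is clicked in facing the glass rod, leaving the rod where it lies meanwhile. Then slide the rod along its two rests, without lifting it out, until its end touches that stop, and leave it lying there; leave the other things on the bench alone.

Things in the scene. Friction and masses are not known exactly. Their poses are not given: they have to be found in the camera images.
- turret (a joint): Angle of the click turret, a level disc on a vertical axle; grows anticlockwise seen from above, endless both ways, not wrapped. Spring detent every pi/3; past half-way the spring pulls it on into the next click (about 4 N at a post). 0 (or whole turns of 2 pi): the three-dot stop faces the rod. At q, stop k's direction is q + (k-3)*pi/3 anticlockwise from the gauge's -y. Starts in one of the 5 other clicks.
- turret_axis (a point): Point on the turret's axle, 39 mm above the bench (height of the stops and of the rod's centre line), axes as the gauge's. The aluminium disc is 140 mm across, its top 44 mm above the bench; a hub on it, 28 mm across, reaches 55 mm. On a dark plate round the hub yellow dots number the six stops 1 to 6, growing anticlockwise seen from above.
- stop_three (a point): Centre of the end face of the three-dot stop; goes round with the turret. Six brass-headed stops (heads 14 mm across) stick out level from the disc's rim, 60 degrees apart, their faces 99, 94, 89, 84, 79, 74 mm from the axle for 1 to 6 dots.
- post_three (a point): The three-dot stop's upright post (red cap and red foot collar; the others' are dark), on the axis of the post, 66 mm above the bench; goes round with the turret. Each stop has such a post on the disc: steel, 8 mm thick, 58 mm from the axle in the stop's direction, standing from 44 to 85 mm above the bench. Pushing a post sideways turns the turret.
- stop_line (a point): Fixed point of the gauge, 39 mm above the bench, 89 mm from the axle towards the rod (gauge's -y): the three-dot stop's face is here when it is clicked in facing the rod, and the rod's front end must come here.
- gauge: Length gauge fixed to the bench: wooden board 100 (x) x 322 (y) x 12 mm bearing turret and two aluminium rod rests. Origin at bench height; axle 110 mm along its +y; rests centred 50 and 130 mm along -y (16 mm long, 30 wide, channel 10 wide, floor 35 and cheeks 47 mm above the bench); board runs from y -142 to +180 mm. z up. The rod lies along y at x = 0 and slides in +y to the turret.
- cane_center (a point): Centre of the loose amber-yellow glass rod, 8 mm thick (its solid 6 wide, 8 high), 170 mm long along its own y (ends 85 mm from here), about 25 g, slides easily. It lies level in both rests, centre line 39 mm above the bench, front end 10 to 40 mm clear of the longest stop's circle; its rear end overhangs the rear rest by 30 mm or more, beyond the board's end.
- bead_dish: Bystander: small cream dish of glass beads, 85 mm across, 17 mm high; origin at the centre of its underside.
- lighter: Bystander: black pocket lighter with a white head, 24 x 65 x 12 mm, lying down; origin at the centre of its underside.
- cork: Bystander: brown cork block, 30 x 60 x 24 mm; origin at the centre of its underside.
- graphite_block: Bystander: flat black graphite pad, 52 x 82 x 11 mm; origin at the centre of its underside.
- slag: Bystander: lump of black scrap glass, 34 x 52 x 26 mm; origin at the centre of its underside.
- white_bottle: Bystander: white squeeze bottle with a red nozzle, 46 mm across, 140 mm high; origin at the centre of its underside.

How it is judged:
By the outcome, as a careful person would: the job done as asked, in the order asked, and still so for the second after the job is handed in, with the robot touching nothing.
It also fails if it takes over 67 s, if anything falls off the work surface, if the arm or the gripper's body presses on something with over 40 N, if the wrist force passes 120 N, or if a joint passes its speed limit or range.

## Working session

There is one attempt and no reset: what is moved stays moved. The work goes in short steps, Python scripts to look and compute and a tool call to move; the robot and the scene stay as the last step left them, time stands still between calls to the robot, and variables do not carry over. Pictures are saved under pics/ and viewed, and the job is handed in when it is done.

Besides the shell and the picture viewer there is one more tool, called after ">>>" as name([rows], argument=value, ...), one row to a line, values as JSON. jog_arm: Moves the arm, as the interface text tells. Its arguments: {"type":"object","properties":{"rows":{"type":"array","items":{"type":"array"}},"squeeze":{"type":"number"}},"required":["rows"]}

```bash
ls; mkdir -p pics; python3 - <<'E'
from workcell import manip
import cv2,pickle
print(manip.sense())
for n in ["side","top","wrist"]:
    f=manip.grab_frame(n); cv2.imwrite(f"pics/a_{n}.png",f["color"][:,:,::-1]); pickle.dump(f,open(f"a_{n}.pkl","wb"))
    print(n,f["K"].tolist(),f["cam_to_world"].round(3).tolist())
    for q in ["gauge","turret","post_three","stop_three","cane_center"]:
        for r in manip.boxes_of(f,q)[:2]:
            c=r["centre"]; w=f["cam_to_world"]@[*c,1]; print(q,round(r["score"],2),w[:3].round(1))
E
```

```text
pics
{'time': 0.0, 'qpos': array([-1.36412685e+00,  1.59078623e-01,  1.59824234e+00, -6.92680443e-06,
        1.38621589e+00, -2.10094432e-01]), 'joint_vel': array([ 3.75838698e-05, -5.78645785e-04,  2.46424491e-04, -2.12159174e-04,
       -1.02063645e-03, -2.83570337e-04]), 'effort': array([ 2.05991884e-03, -3.95990002e+01, -3.31436348e+01,  5.14667954e-05,
        8.37535830e-03,  4.01454358e-06]), 'tcp_pos': array([ 232.60841168, -525.14580447,  212.79526828]), 'ee_rot': array([-9.72106536e-04,  9.78366338e-01,  2.06877655e-01, -1.73924191e-06]), 'wrist_force': array([-0.51223986, -0.20689332, -1.13231273]), 'ft_torque': array([0.03652341, 0.01498619, 0.01923434]), 'opening': 85.42431967335396}
side [[410.4139904643773, 0.0, 280.22017523577756], [0.0, 410.4139904643773, 204.0839836656701], [0.0, 0.0, 1.0]] [[-0.996, -0.038, 0.075, 487.015], [-0.083, 0.566, -0.82, 951.045], [-0.011, -0.823, -0.567, 691.231], [0.0, 0.0, 0.0, 1.0]]
gauge 0.75 [620.   -6.2  43. ]
turret 0.94 [632.1   9.5  44.6]
post_three 0.63 [626.4  10.1  47.2]
stop_three 0.62 [630.   13.5  44.4]
stop_three 0.61 [370.5  46.5   9.1]
top [[409.4289149123832, 0.0, 281.1723806054168], [0.0, 409.4289149123832, 210.22707798635474], [0.0, 0.0, 1.0]] [[-0.006, -0.996, 0.088, 504.956], [-1.0, 0.008, 0.026, 20.263], [-0.027, -0.088, -0.996, 1006.898], [0.0, 0.0, 0.0, 1.0]]
gauge 0.88 [621.1 -75.7  42.5]
turret 0.57 [624.   -3.9  46.8]
post_three 0.79 [622.5  -9.4  46.3]
stop_three 0.83 [628.4  -6.4  47.4]
cane_center 0.52 [ 609.5 -204.8   43.8]
wrist [[353.50141986750987, 0.0, 277.4835634845198], [0.0, 353.50141986750987, 206.73327173549814], [0.0, 0.0, 1.0]] [[0.405, -0.882, -0.24, 292.412], [-0.914, -0.391, -0.107, -499.975], [0.001, 0.263, -0.965, 374.175], [0.0, 0.0, 0.0, 1.0]]
```

View pics/a_top.png

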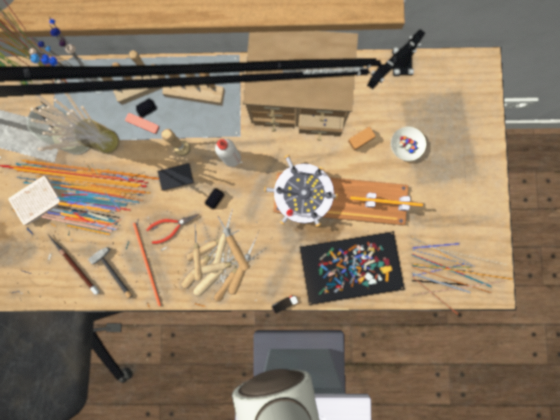

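View pics/a_side.png

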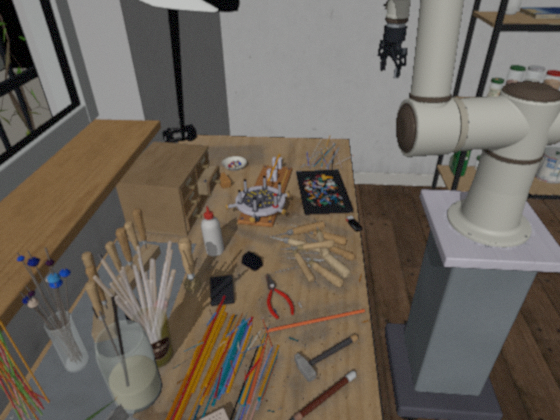

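```bash
python3 - <<'E'
import cv2
a=cv2.imread("pics/a_top.png"); 
c=a[90:360,200:440]
cv2.imwrite("pics/a_topz.png",cv2.resize(a[110:230,210:370],None,fx=5,fy=5,interpolation=cv2.INTER_CUBIC))
b=cv2.imread("pics/a_side.png")
cv2.imwrite("pics/a_sidez.png",cv2.resize(b[160:300,100:300],None,fx=4,fy=4,interpolation=cv2.INTER_CUBIC))
E
```

```text
(no output)
```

View pics/a_topz.png

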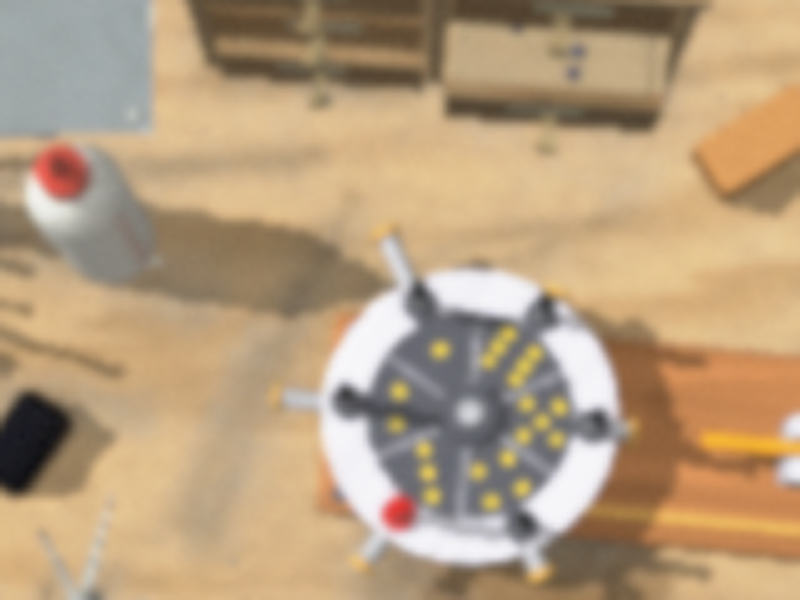

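View pics/a_sidez.png

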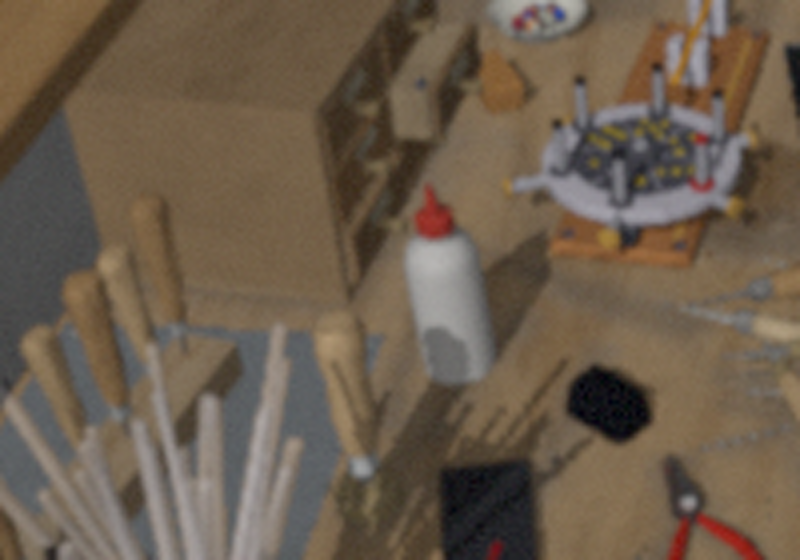

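```bash
cat > h.py <<'E'
import numpy as np, cv2, pickle
from scipy.spatial.transform import Rotation as R
from workcell import manip
def cloud(f):
    d=f["depth"].astype(float);K=f["K"];v,u=np.mgrid[:d.shape[0],:d.shape[1]]
    P=np.stack([(u-K[0,2])/K[0,0]*d,(v-K[1,2])/K[1,1]*d,d],-1)
    T=f["cam_to_world"];W=P@T[:3,:3].T+T[:3,3];W[d==0]=np.nan
    return W
def plane(f,u,v,z):
    T=f["cam_to_world"];K=f["K"]
    r=T[:3,:3]@np.array([(u-K[0,2])/K[0,0],(v-K[1,2])/K[1,1],1]);o=T[:3,3]
    return o+r*(z-o[2])/r[2]
def rot(s): w,x,y,z=s["ee_rot"];return R.from_quat([x,y,z,w])
def shift(target,s=None):
    s=s or manip.sense();return rot(s).inv().apply(np.array(target)-s["tcp_pos"])
E
python3 - <<'E'
from h import *
f=pickle.load(open("a_top.pkl","rb"));W=cloud(f)
for (u,v) in [(402,60),(300,72),(100,72),(370,72),(304,192),(345,199),(425,205),(372,199),(405,203),(224,150),(409,144),(362,138),(285,303)]: print(u,v,W[v,u].round(0))
# disc rough
m=(abs(W[...,2]-44)<6)&(f["color"].min(-1)>170);m[:,:270]=0;m[:,338:]=0
print(W[m].mean(0),m.sum())
print(plane(f,304,192,55), plane(f,345,199,43),plane(f,425,205,43))
print(shift([600,-80,300]))
E
```

```text
402 60 [ 954. -249.   42.]
300 72 [824.   3. 279.]
100 72 [720. 255. 525.]
370 72 [ 874. -148.  158.]
304 192 [632.  -8.  51.]
345 199 [ 619. -109.   14.]
425 205 [ 603. -304.    4.]
372 199 [ 615. -168.   43.]
405 203 [ 605. -245.   43.]
224 150 [721. 171. 110.]
409 144 [ 754. -268.   12.]
362 138 [ 767. -152.   24.]
285 303 [370.  39.  12.]
[629.55278931  -5.33448362  44.56905107] 1129
[631.49000623  -8.12448057  55.        ] [ 615.4961971  -104.94115132   43.        ] [ 599.61165201 -291.48504992   43.        ]
[ 516.25495561 -258.94825264  -86.17568254]
```

```bash
python3 - <<'E'
from h import *
print(shift([625,-100,240]))
E
```

```text
[ 531.0173409  -230.54283429  -26.17398098]
```

>>> jog_arm([
  [-1,[46,-20,-5],[0,0,-6]],
  [-1,[90,-40,-10],[0,0,-14]],
  [-1,[134,-60,-15],[0,0,-22]],
  [-1,[178,-80,-20],[0,0,-30]],
  [-1,[222,-100,-26],[0,0,-38]],
], squeeze=20)

```text
time: 1.4
tcp_pos: [396.2, -342.8, 240.0]
ee_rot: [0.0, 0.856, 0.516, 0.0]
wrist_force: [1.4, -0.6, -0.7]
opening: 12.0
```

```bash
python3 - <<'E'
from h import *
s=manip.sense();print(s["time"],s["tcp_pos"],rot(s).as_matrix().round(3).tolist(),s["opening"],s["qpos"].round(2))
print(shift([625,-100,240]))
E
```

```text
1.4 [ 396.22158497 -342.83130112  240.04576877] [[0.467, 0.884, 0.0], [0.884, -0.467, -0.0], [-0.0, 0.0, -1.0]] 11.97706276376666 [-0.94  0.01  1.71  0.    1.43 -0.46]
[3.21518900e+02 8.90628915e+01 6.40546644e-02]
```

>>> jog_arm([
  [-1,[46,13,0],[0,0,-6]],
  [-1,[92,26,0],[0,0,-12]],
  [-1,[138,39,0],[0,0,-18]],
  [-1,[184,52,0],[0,0,-23]],
  [-1,[230,64,0],[0,0,-23]],
])

```text
time: 1.9
tcp_pos: [561.3, -170.1, 240.0]
ee_rot: [0.0, 0.737, 0.676, 0.0]
wrist_force: [0.5, -1.2, 0.5]
opening: 0.3
```

>>> jog_arm([
  [-1,[40,0,0],[0,0,0]],
  [-1,[80,0,0],[0,0,0]],
  [-1,[90,-10,0],[0,0,0]],
])

```text
time: 2.2
tcp_pos: [558.8, -77.5, 239.7]
ee_rot: [-0.0, 0.737, 0.676, 0.001]
wrist_force: [-0.4, -1.0, 0.0]
opening: 0.0
```

```bash
python3 - <<'E'
from h import *
s=manip.sense();print(s["time"],s["tcp_pos"],rot(s).as_matrix().round(3).tolist(),s["opening"],s["qpos"].round(2))
f=manip.grab_frame("wrist");pickle.dump(f,open("w1.pkl","wb"));cv2.imwrite("pics/w1.png",cv2.resize(f["color"][:,:,::-1],(800,600)))
for q in ["turret","post_three","stop_three","cane_center"]:
    for r in manip.boxes_of(f,q)[:2]:
        c=r["centre"]; w=f["cam_to_world"]@[*c,1]; print(q,round(r["score"],2),w[:3].round(1))
E
```

```text
2.2 [558.82953172 -77.45449776 239.66890026] [[0.085, 0.996, 0.0], [0.996, -0.085, 0.001], [0.001, 0.0, -1.0]] 0.013168079710853726 [-0.35  0.11  1.6   0.    1.43 -0.27]
turret 0.69 [633.   -5.   45.7]
post_three 0.86 [628.6  -3.3  47.2]
post_three 0.51 [366.4  40.8  15.8]
stop_three 0.78 [632.8  -2.1  47.1]
cane_center 0.61 [ 616.8 -170.3   38.9]
```

View pics/w1.png

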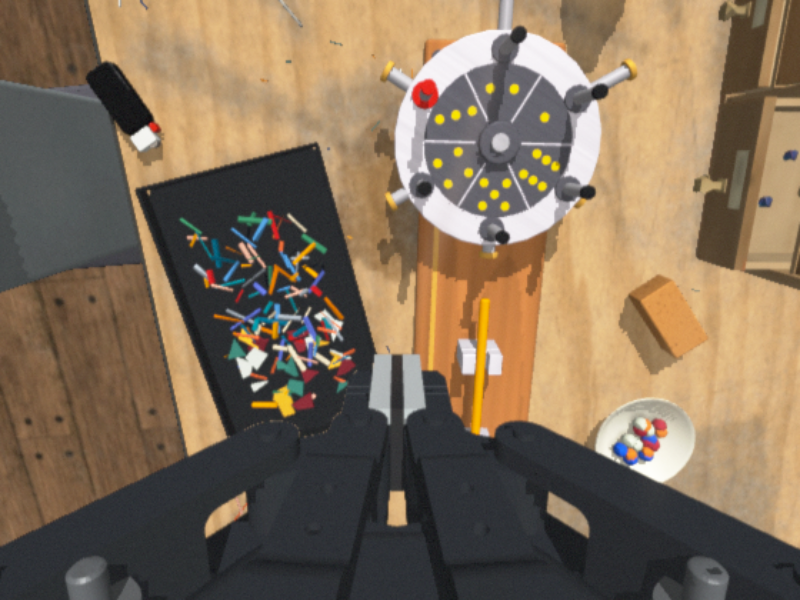

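```bash
cat >> h.py <<'E'
def toolxy(): pass
E
python3 - <<'E'
from h import *
f=pickle.load(open("w1.pkl","rb"));W=cloud(f);C=f["color"].astype(int)
m=(abs(W[...,2]-44)<5)&(C.min(-1)>150);m[:, :260]=0; m[180:]=0
p=W[m];print(m.sum(),p[:,2].mean())
from scipy.optimize import least_squares
hull=cv2.convexHull(np.argwhere(m)[:,::-1].astype(np.int32))[:,0]
q=np.array([plane(f,u,v,44)[:2] for u,v in hull])
r=least_squares(lambda a:np.hypot(*(q-a[:2]).T)-a[2],[630,-5,70],loss="soft_l1");print(r.x)
print("hub",plane(f,501*.7,142*.7,55))
# rod: amber mask
hsv=cv2.cvtColor(f["color"],cv2.COLOR_RGB2HSV)
a=(hsv[...,0]>15)&(hsv[...,0]<30)&(hsv[...,1]>200);a[:200]=0;a[:,:322]=0;a[310:]=0;a[:,350:]=0
vv,uu=np.nonzero(a);print(a.sum(),vv.min(),vv.max())
for v in range(vv.min(),vv.max()+1,12):
    us=uu[vv==v]; print(v,us.min(),us.max(),plane(f,us.mean(),v,43).round(1),W[v,int(us.mean())].round(1))
# red cap
for nm,(u,v) in dict(cap=(427,88),).items(): print(plane(f,u*.7,v*.7,85))
E
```

```text
7339 44.22786870239438
[630.15785076   1.03446387  77.84377835]
hub [632.42718722  -8.26453108  55.        ]
623 208 303
208 338 338 [ 618.2 -116.    43. ] [ 619.2 -117.9   36.7]
220 335 341 [ 617.7 -129.2   43. ] [ 617.7 -129.3   42.9]
232 334 340 [ 616.1 -142.5   43. ] [ 616.2 -142.8   42.2]
244 334 339 [ 615.  -156.2   43. ] [ 614.6 -156.4   42.3]
256 334 338 [ 613.9 -170.1   43. ] [ 613.9 -170.2   42.8]
268 332 338 [ 612.2 -184.2   43. ] [ 612.2 -184.    43.3]
280 331 337 [ 610.5 -198.6   43. ] [ 610.4 -198.2   43.7]
292 330 336 [ 608.7 -213.2   43. ] [ 608.8 -213.5   42.4]
[584.44174843  25.11538071  85.        ]
```

>>> jog_arm([
  [-1,[44,13,0],[0,0,0]],
  [-1,[88,26,0],[0,0,0]],
  [-1,[126,37,0],[0,0,0]],
  [-1,[126,37,30],[0,0,0]],
  [-1,[126,37,60],[0,0,0]],
])

```text
time: 2.95
tcp_pos: [608.0, 40.7, 180.1]
ee_rot: [0.001, 0.738, 0.675, 0.001]
wrist_force: [0.9, -0.2, -0.6]
opening: 0.1
```

```bash
python3 - <<'E'
from h import *
s=manip.sense();print(s["time"],s["tcp_pos"],shift([607,45,81]),s["wrist_force"])
f=manip.grab_frame("wrist");pickle.dump(f,open("w2.pkl","wb"));cv2.imwrite("pics/w2.png",cv2.resize(f["color"][:,:,::-1],(800,600)))
E
```

```text
2.95 [607.98994015  40.68640538 180.08549815] [ 4.24659284 -1.69969885 99.07875906] [ 0.89054488 -0.1806421  -0.60026844]
```

View pics/w2.png

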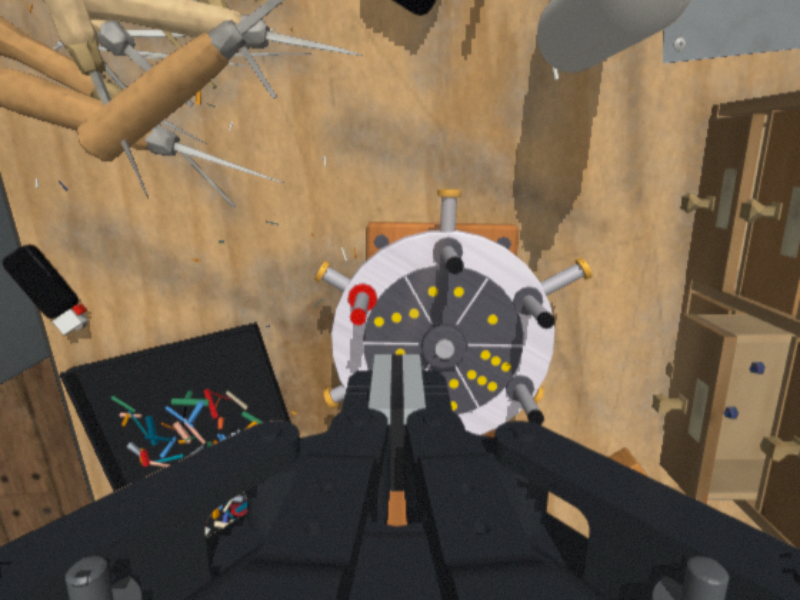

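```bash
python3 - <<'E'
from h import *
f=pickle.load(open("w2.pkl","rb"));W=cloud(f);s=manip.sense()
def tl(u,v): return rot(s).inv().apply(W[v,u]-s["tcp_pos"]).round(1)
for v in (249,255,262,270,285,300,320): print(v,[tl(u,v).tolist() for u in (245,252,262,270,275,290,300,310)])
print("hub",plane(f,445*.7,348*.7,55),"cap3",plane(f,358*.7,316*.7,85),"cap2",plane(f,455*.7,264*.7,85))
E
```

```text
249 [[-54.8, -24.5, 129.4], [-54.3, -18.1, 128.0], [10.5, -3.6, -31.4], [10.5, -0.3, -31.4], [9.8, 1.7, -29.7], [10.4, 7.9, -31.3], [-51.3, 24.3, 120.4], [-50.0, 32.7, 117.0]]
255 [[-59.7, -24.4, 127.3], [-60.2, -18.2, 128.3], [10.5, -3.4, -37.5], [10.3, -0.3, -37.1], [10.5, 1.7, -37.6], [10.4, 7.7, -37.5], [-59.7, 24.9, 126.8], [-56.4, 33.0, 118.9]]
262 [[-67.1, -24.7, 128.6], [6.3, -7.6, -35.0], [10.8, -3.2, -45.0], [10.3, -0.2, -44.0], [10.4, 1.7, -44.2], [10.0, 7.4, -43.4], [5.9, 11.9, -34.1], [-66.5, 34.1, 126.6]]
270 [[5.4, -10.1, -40.4], [6.4, -7.2, -42.5], [10.4, -3.0, -51.0], [10.4, -0.2, -51.0], [10.0, 1.6, -50.2], [10.8, 7.0, -52.0], [6.1, 11.4, -42.1], [5.6, 15.3, -41.1]]
285 [[6.2, -9.0, -54.2], [11.4, -5.8, -64.1], [10.7, -2.7, -63.0], [10.0, -0.1, -61.6], [10.0, 1.6, -61.6], [10.1, 6.5, -61.9], [11.3, 9.7, -64.1], [6.6, 13.9, -55.2]]
300 [[11.1, -7.4, -73.0], [11.0, -5.4, -72.7], [11.1, -2.3, -73.1], [11.4, 0.0, -73.5], [5.1, 1.6, -62.7], [11.9, 5.9, -74.4], [11.3, 9.0, -73.4], [11.4, 11.9, -73.6]]
320 [[16.5, -5.9, -91.6], [16.3, -4.2, -91.4], [15.9, -1.8, -90.8], [4.4, 0.0, -73.1], [-2.7, 1.6, -62.2], [11.1, 5.5, -83.5], [16.6, 7.5, -91.9], [16.6, 10.0, -91.9]]
hub [632.56636241  -7.46334379  55.        ] cap3 [585.61685788  26.68005541  85.        ] cap2 [638.49179345  50.15913806  85.        ]
```

```bash
python3 - <<'E'
from h import *
f=manip.grab_frame("side");pickle.dump(f,open("s2.pkl","wb"));W=cloud(f);s=manip.sense()
T=np.linalg.inv(f["cam_to_world"])
def px(p): q=f["K"]@(T@[*p,1])[:3]; return q[:2]/q[2]
t=s["tcp_pos"];print(t,px(t),px(t+[0,0,-19]),px(t+[0,0,30]))
u,v=map(int,px(t));u0=u-60;v0=v-50
im=f["color"][v0:v0+100,u0:u0+133,::-1]
cv2.imwrite("pics/s2.png",cv2.resize(im,(798,600),interpolation=cv2.INTER_CUBIC)); print(u0,v0)
for vv in range(v-20,v+30,3): print(vv,[W[vv,uu].round(0).tolist() for uu in range(u-6,u+7,3)])
f=manip.grab_frame("wrist");W=cloud(f)
E
```

```text
[603.47195712  40.34469764 174.63663242] [266.77525512 166.98162913] [266.99336722 173.41947427] [266.42158569 156.5426436 ]
206 116
146 [[617.0, 53.0, 240.0], [609.0, 53.0, 240.0], [604.0, 36.0, 232.0], [595.0, 52.0, 240.0], [588.0, 48.0, 238.0]]
149 [[683.0, -400.0, 0.0], [610.0, 54.0, 232.0], [603.0, 44.0, 228.0], [595.0, 51.0, 232.0], [589.0, 37.0, 225.0]]
152 [[679.0, -374.0, 1.0], [611.0, 49.0, 222.0], [603.0, 53.0, 224.0], [596.0, 47.0, 221.0], [589.0, 37.0, 216.0]]
155 [[676.0, -351.0, 1.0], [611.0, 46.0, 212.0], [603.0, 52.0, 215.0], [596.0, 47.0, 213.0], [589.0, 44.0, 211.0]]
158 [[674.0, -330.0, 0.0], [611.0, 47.0, 204.0], [603.0, 52.0, 207.0], [596.0, 47.0, 204.0], [632.0, -341.0, -4.0]]
161 [[671.0, -308.0, 0.0], [661.0, -310.0, -0.0], [603.0, 53.0, 199.0], [597.0, 46.0, 195.0], [629.0, -312.0, -1.0]]
164 [[669.0, -290.0, -2.0], [658.0, -287.0, 0.0], [648.0, -290.0, -1.0], [637.0, -288.0, 1.0], [627.0, -288.0, 1.0]]
167 [[665.0, -262.0, 2.0], [653.0, -246.0, 11.0], [643.0, -244.0, 13.0], [632.0, -243.0, 14.0], [623.0, -248.0, 12.0]]
170 [[664.0, -247.0, -1.0], [650.0, -2
[... 323 characters left out ...]
9 [[653.0, -165.0, 13.0], [629.0, -61.0, 77.0], [634.0, -171.0, 11.0], [618.0, -118.0, 43.0], [613.0, -155.0, 21.0]]
182 [[651.0, -151.0, 11.0], [641.0, -150.0, 12.0], [632.0, -151.0, 12.0], [622.0, -151.0, 12.0], [613.0, -150.0, 13.0]]
185 [[649.0, -132.0, 11.0], [640.0, -133.0, 11.0], [623.0, -83.0, 43.0], [621.0, -133.0, 12.0], [611.0, -134.0, 12.0]]
188 [[639.0, -66.0, 42.0], [630.0, -61.0, 46.0], [621.0, -59.0, 48.0], [612.0, -64.0, 45.0], [604.0, -66.0, 44.0]]
191 [[637.0, -49.0, 43.0], [628.0, -47.0, 45.0], [619.0, -42.0, 48.0], [611.0, -49.0, 44.0], [602.0, -49.0, 44.0]]
194 [[635.0, -31.0, 44.0], [627.0, -33.0, 43.0], [618.0, -37.0, 41.0], [609.0, -31.0, 45.0], [600.0, -33.0, 44.0]]
```

View pics/s2.png

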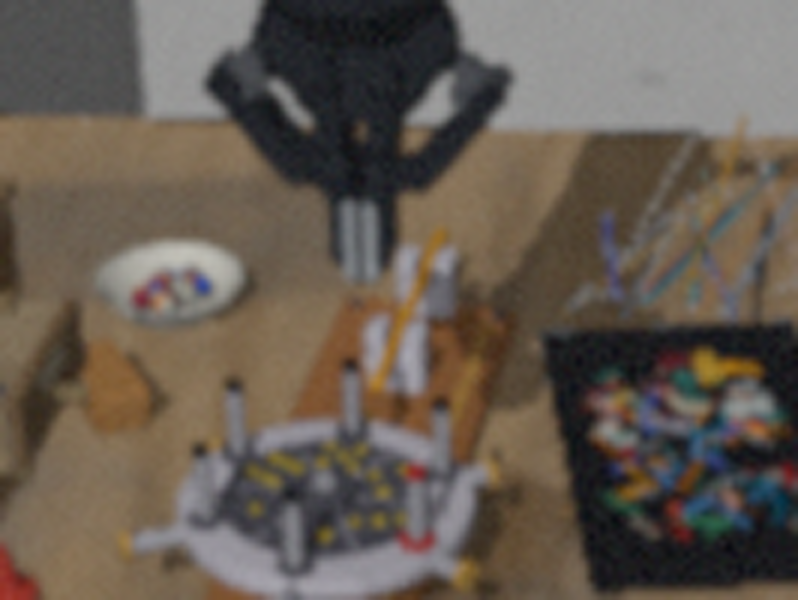

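View pics/a_wrist.png

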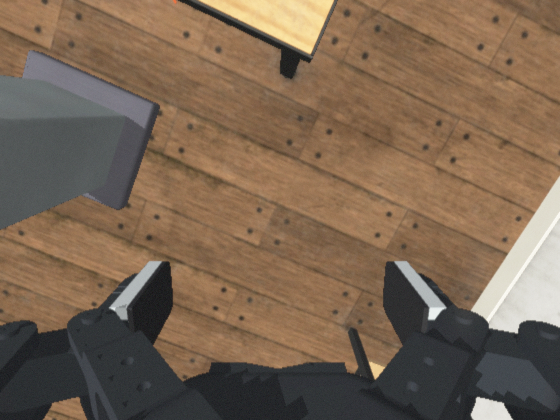

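```bash
python3 - <<'E'
from h import *
for i in range(4):
    s=manip.sense();f=manip.grab_frame("wrist");c=f["cam_to_world"]
    print(s["time"],s["tcp_pos"].round(1),s["qpos"].round(4),c[:3,3].round(1),rot(s).inv().apply(c[:3,3]-s["tcp_pos"]).round(1), rot(s).as_matrix()[:,2].round(3),s["wrist_force"].round(1))
W=cloud(f)
print(W[255,262],W[250,262]); pickle.dump(f,open("w3.pkl","wb"))
f0=pickle.load(open("a_wrist.pkl","rb"));W0=cloud(f0);print("open tip",W0[263,150],W0[265,165],W0[262,390])
for n in("w1.pkl","w2.pkl"): print(pickle.load(open(n,"rb"))["cam_to_world"][:3,3])
E
```

```text
3.1 [605.   40.  177.5] [-1.3290e-01  2.7020e-01  1.5396e+00 -1.0000e-04  1.3368e+00 -4.2000e-02] [610.6 105.1 337.9] [  65.3   -1.1 -160.4] [-0.005  0.001 -1.   ] [ 0.  -0.8  1.2]
3.15 [606.4  39.9 179.9] [-1.3290e-01  2.6840e-01  1.5371e+00 -1.0000e-04  1.3369e+00 -4.2000e-02] [611.4 105.  340.2] [  65.3   -1.1 -160.3] [-0.001  0.    -1.   ] [0.7 0.2 1.2]
3.2 [607.3  39.9 181.3] [-0.1327  0.2672  1.5357 -0.      1.3367 -0.0419] [611.8 105.  341.7] [  65.3   -1.1 -160.4] [ 0.002 -0.    -1.   ] [-0.2 -0.3  0.2]
3.25 [607.7  39.9 182. ] [-0.1326  0.2665  1.5351  0.      1.3366 -0.0419] [612.  105.1 342.4] [  65.3   -1.1 -160.4] [ 0.003 -0.    -1.   ] [-0.  -0.3  0.6]
[nan nan nan] [601.18635295  50.68714811 207.61961639]
open tip [ 222.17276981 -478.60820282  251.13109332] [ 223.40908945 -483.98374704  250.63518138] [ 258.98402309 -561.54336397  250.4038389 ]
[563.28028871 -12.53313397 400.1237593 ]
[612.21416985 105.90993574 340.4135986 ]
```

>>> jog_arm([
  [-1,[5,-1,25],[0,0,0]],
  [-1,[5,-1,50],[0,0,0]],
  [-1,[5,-1,75],[0,0,0]],
  [-1,[5,-1,92],[0,0,0]],
  [-1,[5,-1,99],[0,0,0]],
])

```text
time: 3.8
tcp_pos: [605.5, 45.8, 80.3]
ee_rot: [-0.0, 0.738, 0.675, -0.0]
wrist_force: [-0.3, -0.4, 0.5]
opening: 0.1
```

```bash
cat >> h.py <<'E'
def side(name,cam="side"):
    f=manip.grab_frame(cam);T=np.linalg.inv(f["cam_to_world"]);s=manip.sense()
    def px(p): q=f["K"]@(T@[*p,1])[:3]; return q[:2]/q[2]
    u,v=map(int,px([631,-7,60]));u0=u-66;v0=v-60
    cv2.imwrite(f"pics/{name}.png",cv2.resize(f["color"][v0:v0+100,u0:u0+133,::-1],(798,600),interpolation=cv2.INTER_CUBIC))
    print(s["time"],s["tcp_pos"].round(1),s["wrist_force"].round(1),"tcp px",(px(s["tcp_pos"])-[u0,v0])*6)
    return f,px
E
python3 - <<'E'
from h import *
f,px=side("s3");W=cloud(f)
s=manip.sense();t=s["tcp_pos"];u,v=map(int,px(t+[0,0,40]))
for vv in range(v-5,v+25,2): print(vv,[W[vv,uu].round(0).tolist() for uu in range(u-4,u+5,2)])
E
```

```text
3.85 [605.4  45.8  79.9] [-0.4 -0.5  0.8] tcp px [437.37037701 389.49371761]
181 [[615.0, 57.0, 143.0], [610.0, 56.0, 142.0], [606.0, 46.0, 136.0], [599.0, 58.0, 144.0], [594.0, 55.0, 142.0]]
183 [[616.0, 53.0, 134.0], [611.0, 51.0, 133.0], [605.0, 53.0, 134.0], [599.0, 59.0, 138.0], [595.0, 56.0, 137.0]]
185 [[616.0, 50.0, 126.0], [610.0, 55.0, 129.0], [605.0, 56.0, 130.0], [599.0, 60.0, 133.0], [595.0, 55.0, 130.0]]
187 [[616.0, 53.0, 122.0], [610.0, 58.0, 125.0], [605.0, 55.0, 124.0], [600.0, 54.0, 123.0], [595.0, 53.0, 122.0]]
189 [[617.0, 51.0, 114.0], [611.0, 55.0, 117.0], [605.0, 58.0, 119.0], [600.0, 57.0, 119.0], [596.0, 51.0, 115.0]]
191 [[617.0, 51.0, 108.0], [611.0, 56.0, 111.0], [605.0, 60.0, 114.0], [601.0, 54.0, 111.0], [595.0, 54.0, 111.0]]
193 [[630.0, -36.0, 45.0], [612.0, 53.0, 103.0], [605.0, 59.0, 108.0], [600.0, 57.0, 106.0], [596.0, 54.0, 104.0]]
195 [[628.0, -19.0, 49.0], [623.0, -27.0, 44.0], [617.0, -27.0, 44.0], [601.0, 57.0, 100.0], [605.0, -25.0, 46.0]]
197 [[625.0, -3.0, 53.0], [620.0, -4.0, 52.0], [616.0, -15.0, 46.0], [610.0, -19.0, 43.0], [605.0, -17.0, 44.0]]
199 [[625.0, 2.0, 49.0], [620.0, -1.0, 48.0], [615.0, -8.0, 44.0], [609.0, -4.0, 46.0], [603.0, -7.0, 45.0]]
201 [[625.0, 5.0, 45.0], [619.0, 6.0, 45.0], [614.0, 4.0, 45.0], [608.0, 5.0, 45.0], [602.0, 8.0, 48.0]]
203 [[624.0, 13.0, 44.0], [618.0, 16.0, 46.0], [612.0, 14.0, 45.0], [607.0, 15.0, 45.0], [601.0, 13.0, 45.0]]
205 [[622.0, 26.0, 46.0], [617.0, 24.0, 45.0], [611.0, 27.0, 47.0], [606.0, 25.0, 46.0], [600.0, 23.0, 45.0]]
207 [[621.0, 34.0, 44.0], [616.0, 36.0, 46.0], [610.0, 35.0, 45.0], [605.0, 34.0, 45.0], [600.0, 30.0, 43.0]]
209 [[620.0, 45.0, 45.0], [615.0, 42.0, 44.0], [609.0, 42.0, 44.0], [604.0, 41.0, 44.0], [598.0, 40.0, 43.0]]
```

View pics/s3.png

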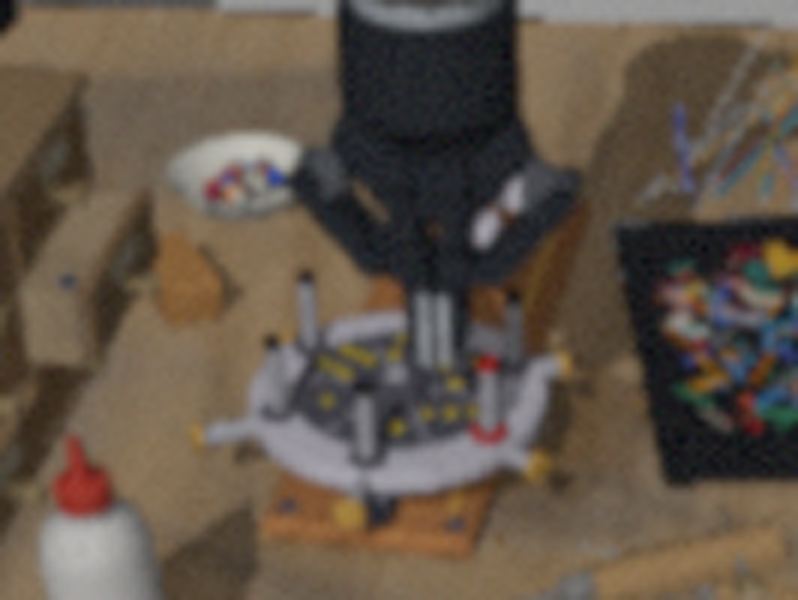

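>>> jog_arm([
  [-1,[-4,-5,0],[0,0,0]],
  [-1,[-8,-10,0],[0,0,0]],
  [-1,[-12,-15,0],[0,0,0]],
])

```text
time: 4.15
tcp_pos: [590.1, 34.9, 82.3]
ee_rot: [0.001, 0.738, 0.675, 0.001]
wrist_force: [0.8, -0.2, 0.9]
opening: -0.3
```

```bash
python3 - <<'E'
from h import *
f,px=side("s4")
E
```

```text
4.2 [589.2  34.5  81.8] [-0.1 -1.  -0.5] tcp px [475.83947546 373.37647676]
```

View pics/s4.png

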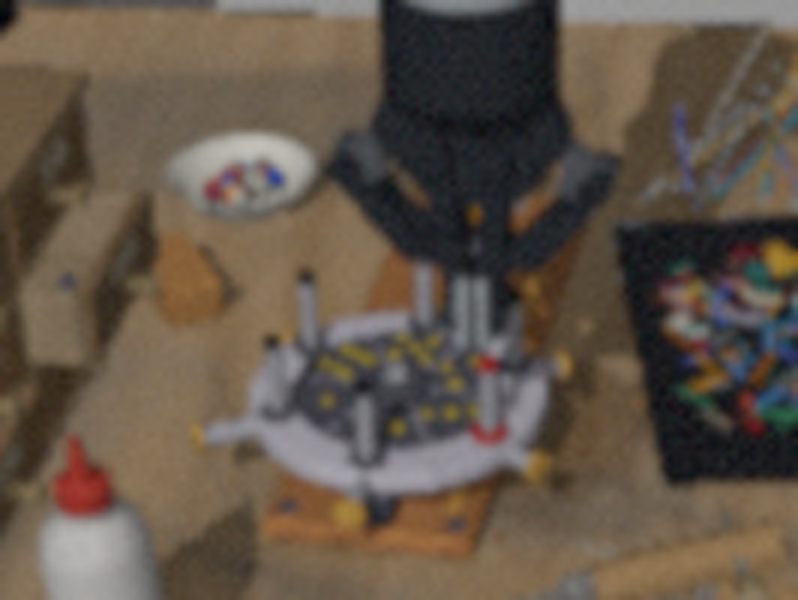

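>>> jog_arm([
  [-1,[6,8,0],[0,0,0]],
  [-1,[12,15,0],[0,0,0]],
  [-1,[13,16,8],[0,0,0]],
  [-1,[13,16,16],[0,0,0]],
  [-1,[13,16,22],[0,0,0]],
])

```text
time: 4.7
tcp_pos: [606.0, 47.2, 57.2]
ee_rot: [-0.001, 0.738, 0.675, -0.001]
wrist_force: [-0.2, -0.2, -0.7]
opening: -0.2
```

>>> jog_arm([
  [-1,[0,0,5],[0,0,0]],
  [-1,[0,0,10],[0,0,0]],
  [-1,[0,0,15],[0,0,0]],
  [-1,[0,0,15],[0,0,0]],
])

```text
time: 5.1
tcp_pos: [606.1, 46.9, 42.9]
ee_rot: [-0.001, 0.738, 0.675, -0.0]
wrist_force: [0.8, -0.8, -0.1]
opening: 0.1
```

```bash
python3 - <<'E'
from h import *
f,px=side("s5")
E
```

```text
5.15 [606.5  46.9  43.4] [ 0.1 -0.4 -0.8] tcp px [437.00412809 457.65223546]
```

View pics/s5.png

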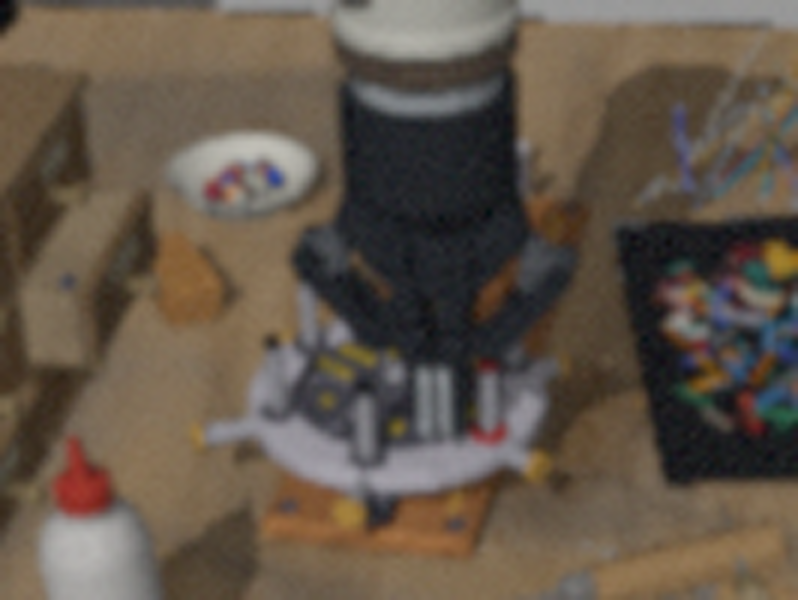

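```bash
python3 - <<'E'
from h import *
s=manip.sense();Rm=R.from_euler("z",85.1,degrees=True)
a=np.array([606.4,47])-[631.5,-7.5];print(np.hypot(*a),np.degrees(np.arctan2(a[1],a[0])))
tx=np.array([.085,.996]);ty=np.array([.996,-.085])
prev=a
ph=list(range(115,236,6))
for k in range(0,len(ph)-1,5):
    base=58*np.array([np.cos(np.radians(ph[k])),np.sin(np.radians(ph[k]))])
    if k==0: base=a
    print(ph[k],[[int(round((d-base)@tx)),int(round((d-base)@ty))] for d in [58*np.array([np.cos(np.radians(p)),np.sin(np.radians(p))]) for p in ph[k+1:k+6]]])
E
```

```text
60.002166627547716 114.72845562321054
115 [[-5, -4], [-9, -9], [-13, -13], [-18, -17], [-23, -21]]
145 [[-5, -3], [-11, -5], [-17, -7], [-23, -7], [-29, -8]]
175 [[-6, 0], [-12, 1], [-18, 3], [-24, 5], [-29, 8]]
205 [[-5, 3], [-10, 7], [-14, 11], [-18, 16], [-21, 21]]
```

>>> jog_arm([
  [-1,[-5,-4,0],[0,0,0]],
  [-1,[-9,-9,0],[0,0,0]],
  [-1,[-13,-13,0],[0,0,0]],
  [-1,[-18,-17,0],[0,0,0]],
  [-1,[-23,-21,0],[0,0,0]],
])

```text
time: 5.65
tcp_pos: [585.3, 25.6, 44.9]
ee_rot: [0.001, 0.738, 0.675, 0.002]
wrist_force: [2.1, 3.2, 0.0]
opening: -0.2
```

```bash
python3 - <<'E'
from h import *
f,px=side("s6")
E
```

```text
5.7 [583.8  25.   44.5] [ 0.8 -0.  -0.1] tcp px [491.14802579 430.14972121]
```

View pics/s6.png

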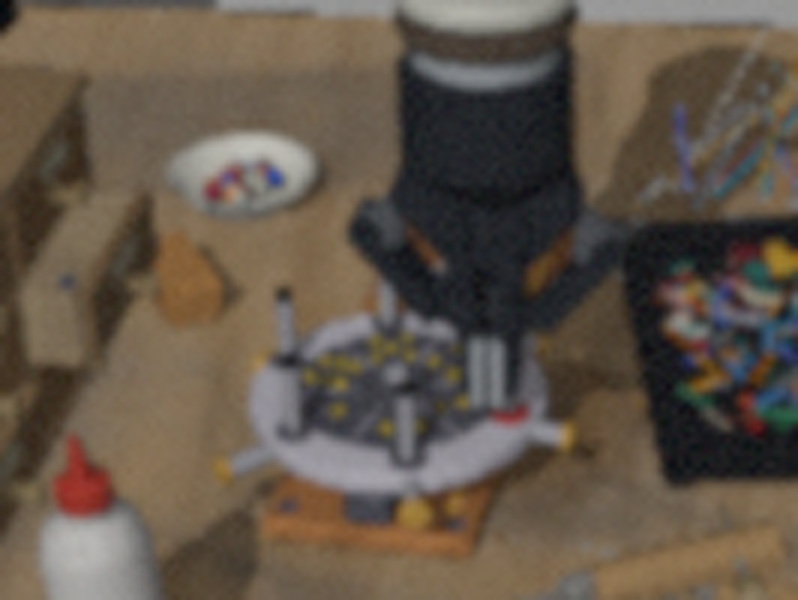

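>>> jog_arm([
  [-1,[-5,-3,0],[0,0,0]],
  [-1,[-11,-5,0],[0,0,0]],
  [-1,[-17,-7,0],[0,0,0]],
  [-1,[-23,-7,0],[0,0,0]],
  [-1,[-29,-8,0],[0,0,0]],
])

```text
time: 6.2
tcp_pos: [572.8, -3.1, 43.6]
ee_rot: [-0.0, 0.738, 0.675, -0.0]
wrist_force: [-0.1, -0.3, -0.0]
opening: 0.0
```

```bash
python3 - <<'E'
from h import *
f,px=side("s7")
E
```

```text
6.25 [572.7  -3.8  43.6] [-0.7  0.8 -0. ] tcp px [520.30513776 397.59353352]
```

View pics/s7.png

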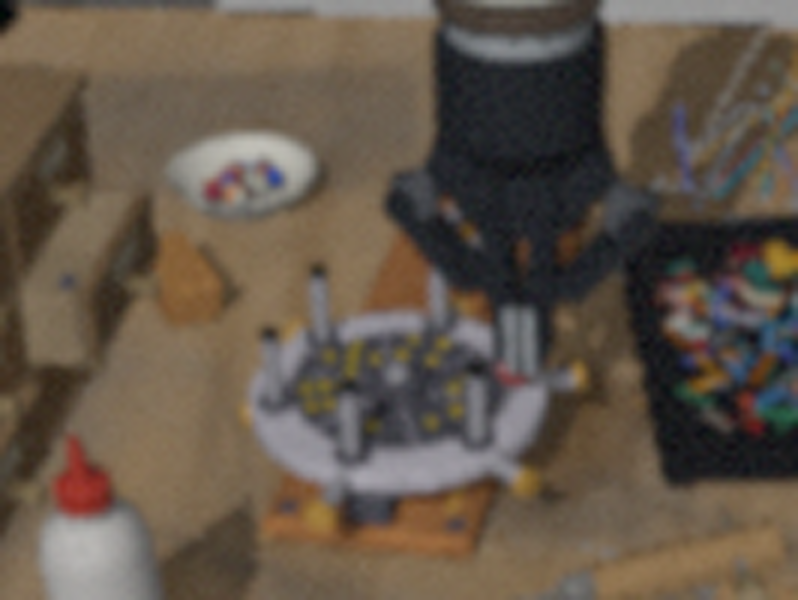

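Turret is at the next click, with post 3 behind the finger at about (510,380). Continuing along the arc.

>>> jog_arm([
  [-1,[-6,0,0],[0,0,0]],
  [-1,[-12,1,0],[0,0,0]],
  [-1,[-18,3,0],[0,0,0]],
  [-1,[-24,5,0],[0,0,0]],
  [-1,[-29,8,0],[0,0,0]],
])

```text
time: 6.75
tcp_pos: [578.2, -31.5, 43.5]
ee_rot: [-0.001, 0.738, 0.675, -0.0]
wrist_force: [0.9, 6.1, 0.5]
opening: 0.2
```

```bash
python3 - <<'E'
from h import *
f,px=side("s8")
E
```

```text
6.8 [579.2 -32.6  43.7] [ 0.3  1.3 -0.3] tcp px [511.8910641  363.37031105]
```

View pics/s8.png

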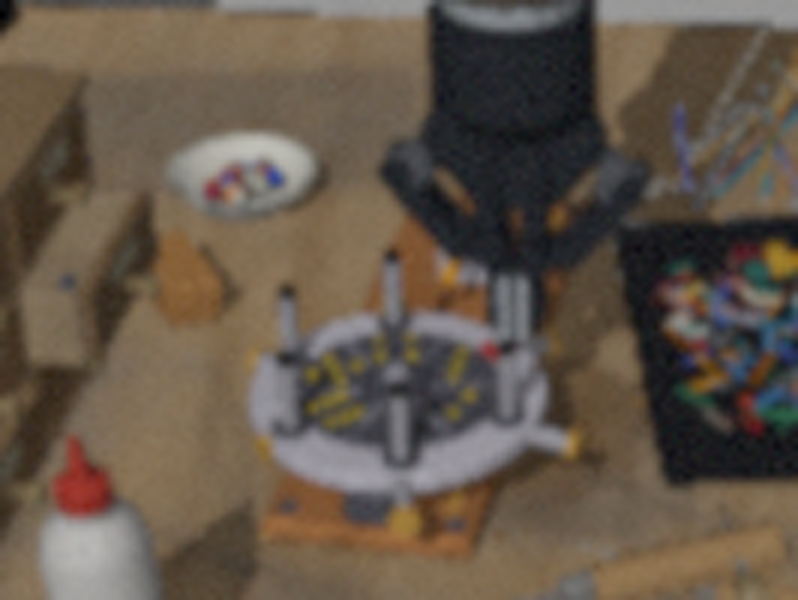

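>>> jog_arm([
  [-1,[-5,3,0],[0,0,0]],
  [-1,[-10,7,0],[0,0,0]],
  [-1,[-14,11,0],[0,0,0]],
  [-1,[-18,16,0],[0,0,0]],
  [-1,[-21,21,0],[0,0,0]],
])

```text
time: 7.3
tcp_pos: [600.4, -49.5, 43.8]
ee_rot: [-0.001, 0.738, 0.675, 0.005]
wrist_force: [10.4, 24.2, -3.3]
opening: -0.0
```

```bash
python3 - <<'E'
from h import *
f,px=side("s9")
f,px=side("t9","top")
E
```

```text
7.35 [601.2 -49.7  43.9] [12.8 21.  -6.5] tcp px [469.74336701 342.2237403 ]
7.4 [601.  -49.6  43.8] [11.5 20.2 -4.9] tcp px [507.70100772 445.78032336]
```

View pics/s9.png

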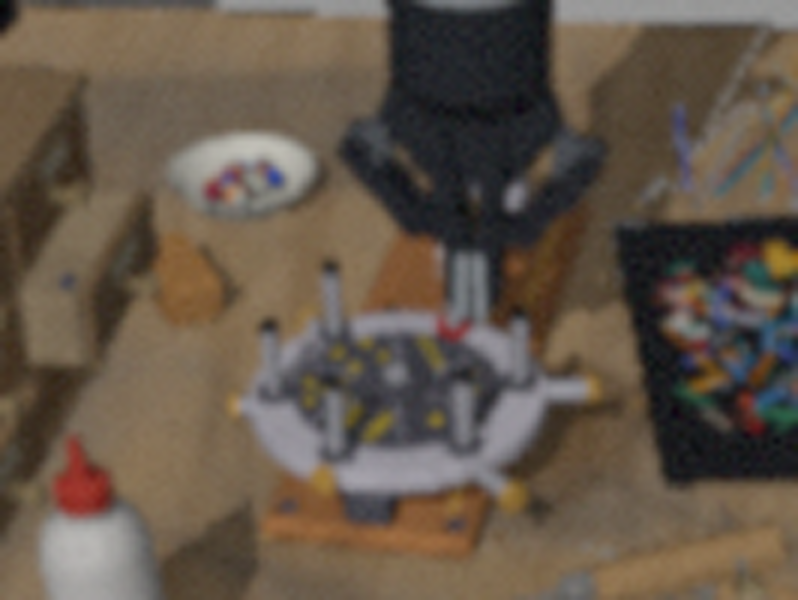

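View pics/t9.png

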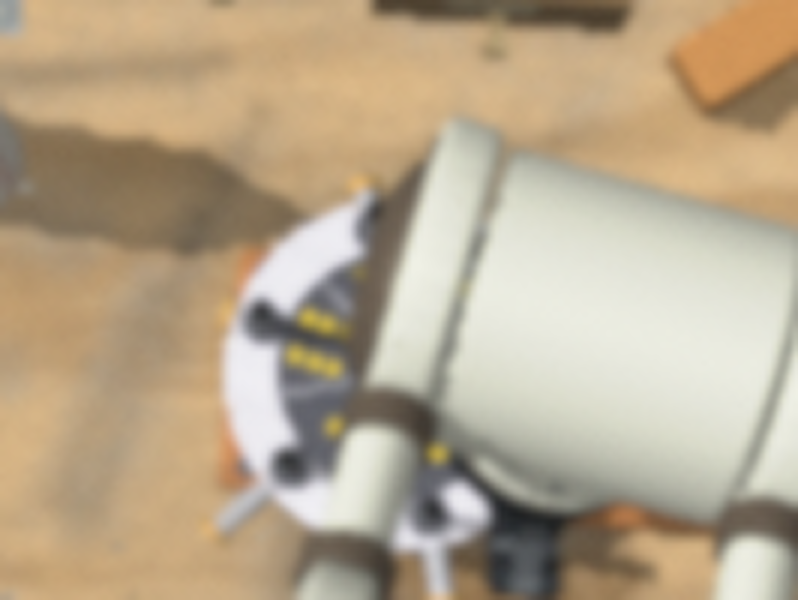

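```bash
python3 - <<'E'
from h import *
f=manip.grab_frame("wrist");pickle.dump(f,open("w9.pkl","wb"));cv2.imwrite("pics/w9.png",cv2.resize(f["color"][:,:,::-1],(800,600)))
print(manip.sense()["wrist_force"])
E
```

```text
[10.92881797 20.26870372 -5.90869222]
```

View pics/w9.png

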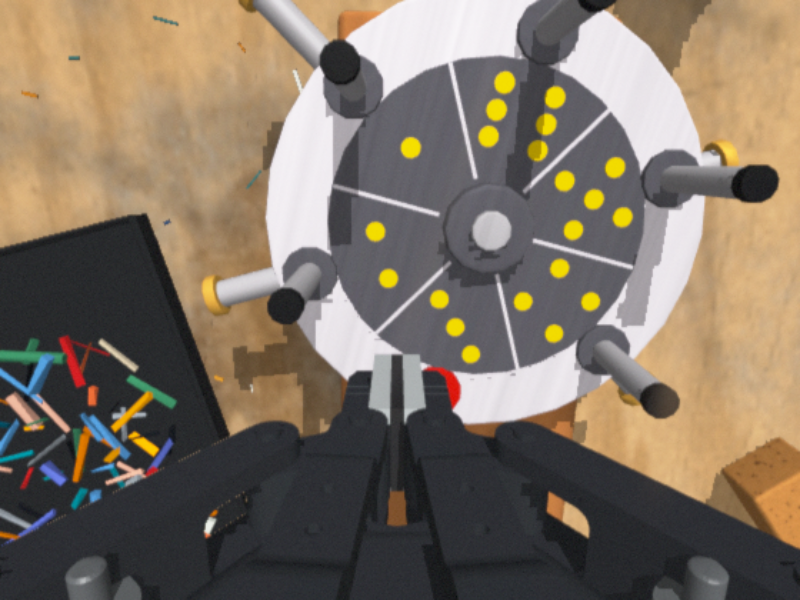

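>>> jog_arm([
  [-1,[4,0,0],[0,0,0]],
  [-1,[8,0,0],[0,0,0]],
  [-1,[12,0,0],[0,0,0]],
  [-1,[12,0,0],[0,0,0]],
])

```text
time: 7.85
tcp_pos: [598.8, -42.9, 43.8]
ee_rot: [0.0, 0.738, 0.675, -0.0]
wrist_force: [-0.6, -0.3, 0.0]
opening: -0.1
```

```bash
python3 - <<'E'
from h import *
s=manip.sense();print(s["tcp_pos"],s["wrist_force"])
f=manip.grab_frame("wrist");pickle.dump(f,open("w10.pkl","wb"));cv2.imwrite("pics/w10.png",cv2.resize(f["color"][:,:,::-1],(800,600)))
E
```

```text
[598.77929555 -42.85737094  43.83953184] [-0.58636053 -0.28571818  0.01347379]
```

View pics/w10.png

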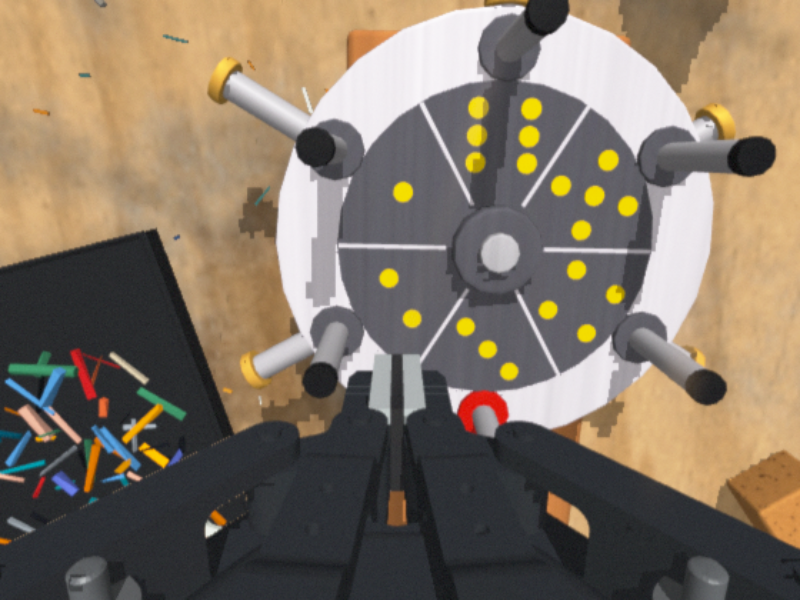

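>>> jog_arm([
  [-1,[0,0,-15],[0,0,0]],
  [-1,[0,0,-35],[0,0,0]],
  [-1,[0,0,-65],[0,0,0]],
  [-1,[0,0,-105],[0,0,0]],
  [-1,[0,0,-150],[0,0,0]],
])

```text
time: 8.4
tcp_pos: [598.0, -43.0, 195.5]
ee_rot: [-0.0, 0.738, 0.675, -0.0]
wrist_force: [0.9, -0.9, 0.4]
opening: 0.1
```

>>> jog_arm([
  [-1,[-40,0,0],[0,0,0]],
  [-1,[-85,0,0],[0,0,0]],
  [-1,[-130,-20,0],[0,0,0]],
  [-1,[-175,-40,0],[0,0,0]],
  [-1,[-200,-60,0],[0,0,0]],
])

```text
time: 8.9
tcp_pos: [519.9, -240.1, 195.3]
ee_rot: [0.001, 0.739, 0.674, -0.0]
wrist_force: [0.8, 0.1, -0.3]
opening: 0.3
```

```bash
python3 - <<'E'
from h import *
s=manip.sense();print(s["time"],s["tcp_pos"],s["wrist_force"])
f=manip.grab_frame("wrist");pickle.dump(f,open("w11.pkl","wb"));cv2.imwrite("pics/w11.png",cv2.resize(f["color"][:,:,::-1],(800,600)))
f=manip.grab_frame("top");pickle.dump(f,open("t11.pkl","wb"));cv2.imwrite("pics/t11.png",cv2.resize(f["color"][140:260,270:430,::-1],(800,600),interpolation=cv2.INTER_CUBIC))
E
```

```text
8.9 [ 519.8839332  -240.12250982  195.30835633] [ 0.78046623  0.06348505 -0.2815767 ]
```

View pics/w11.png

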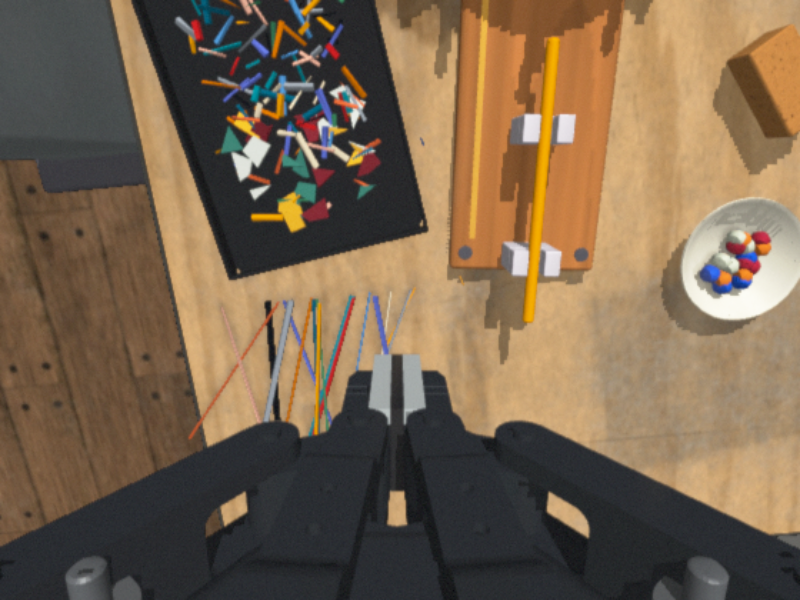

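View pics/t11.png

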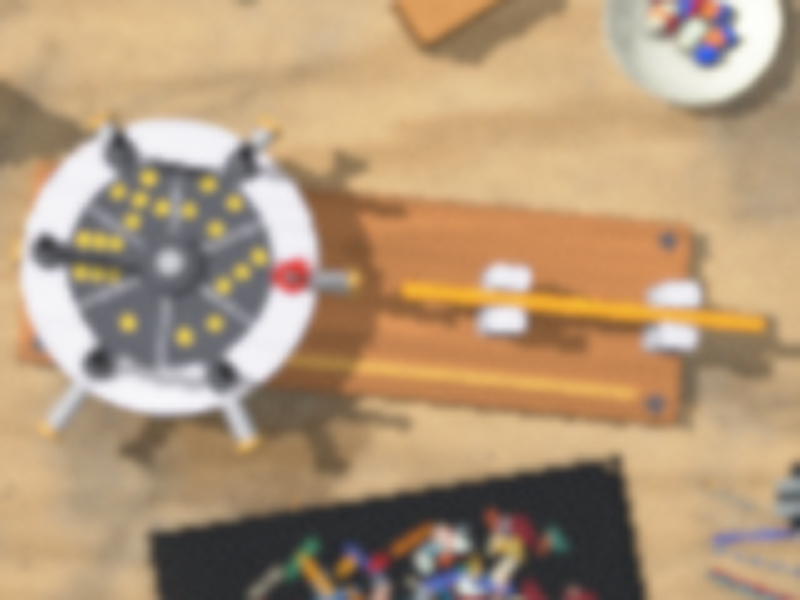

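```bash
python3 - <<'E'
from h import *
for n,box in (("w11.pkl",(20,230,340,410)),("t11.pkl",(190,215,348,428))):
    f=pickle.load(open(n,"rb"));W=cloud(f)
    hsv=cv2.cvtColor(f["color"],cv2.COLOR_RGB2HSV)
    a=((hsv[...,0]>14)&(hsv[...,0]<30)&(hsv[...,1]>190)&(hsv[...,2]>150))
    m=np.zeros_like(a);m[box[0]:box[1],box[2]:box[3]]=1;a&=m
    nn,l,st,_=cv2.connectedComponentsWithStats(a.astype(np.uint8));k=1+np.argmax(st[1:,4]);a=l==k
    vv,uu=np.nonzero(a);P=np.array([plane(f,u,v,43)[:2] for u,v in zip(uu,vv)])
    c=P.mean(0);d=np.linalg.svd(P-c,full_matrices=0)[2][0];d*=np.sign(d[1]);t=(P-c)@d
    print(n,st[k],"front",c+d*t.max(),"rear",c+d*t.min(),"dir",d,"len",np.ptp(t),"z",np.nanmedian(W[a][:,2]))
    if n[0]=="t":
        hub=plane(f,270+172/5,140+265/5,55);cap=plane(f,270+293/5,140+275/5,80);print(hub,cap)
    else: hub=np.array([631.8,-7.5])
    n_=np.array([-d[1],d[0]]);print("hub offset from rod line",(hub[:2]-c)@n_, "along from front",(hub[:2]-(c+d*t.max()))@d)
E
```

```text
w11.pkl [ 366   26   26  200 1660] front [ 618.94752261 -118.45052475] rear [ 600.66579108 -285.92299228] dir [0.10851795 0.99409449] len 168.46735317998258 z 42.04047485250857
hub offset from rod line -0.7364536427975418 along from front 111.69002978948204
t11.pkl [376 199  23   5  64] front [ 613.29308534 -177.43797032] rear [ 605.6946152  -228.91763622] dir [0.14601936 0.98928173] len 52.03741682054009 z 42.08759903733477
[629.1228141   -9.03334748  55.        ] [620.74848665 -63.17161624  80.        ]
hub offset from rod line 8.930273235511411 along from front 168.91106395876193
```

>>> jog_arm([
  [-1,[-30,35,20],[0,0,0]],
  [-1,[-64,75,40],[0,0,0]],
  [-1,[-66,83,70],[0,0,0]],
  [-1,[-66,84,105],[0,0,0]],
  [-1,[-66,84,125],[0,0,0]],
])

```text
time: 9.5
tcp_pos: [598.6, -308.5, 66.0]
ee_rot: [-0.002, 0.738, 0.675, -0.0]
wrist_force: [-0.6, 0.3, 0.6]
opening: 0.3
```

>>> jog_arm([
  [-1,[0,0,25],[0,0,0]],
  [-1,[0,0,45],[0,0,0]],
  [-1,[0,0,50],[0,0,0]],
  [-1,[0,0,50],[0,0,0]],
])

```text
time: 9.9
tcp_pos: [599.0, -309.1, 18.7]
ee_rot: [-0.001, 0.738, 0.675, -0.0]
wrist_force: [0.6, 0.2, -0.4]
opening: 0.1
```

```bash
python3 - <<'E'
from h import *
s=manip.sense();print(s["time"],s["tcp_pos"],s["wrist_force"])
f=manip.grab_frame("wrist");pickle.dump(f,open("w12.pkl","wb"));cv2.imwrite("pics/w12.png",cv2.resize(f["color"][:,:,::-1],(800,600)))
f=manip.grab_frame("side");pickle.dump(f,open("s12.pkl","wb"));W=cloud(f)
T=np.linalg.inv(f["cam_to_world"])
def px(p): q=f["K"]@(T@[*p,1])[:3]; return q[:2]/q[2]
u,v=map(int,px([600,-290,40]))
cv2.imwrite("pics/s12.png",cv2.resize(f["color"][v-50:v+50,u-66:u+67,::-1],(798,600),interpolation=cv2.INTER_CUBIC));print(u-66,v-50)
E
```

```text
9.9 [ 599.00510272 -309.08030248   18.65297294] [ 0.5700539   0.24217576 -0.36148471]
213 103
```

View pics/w12.png

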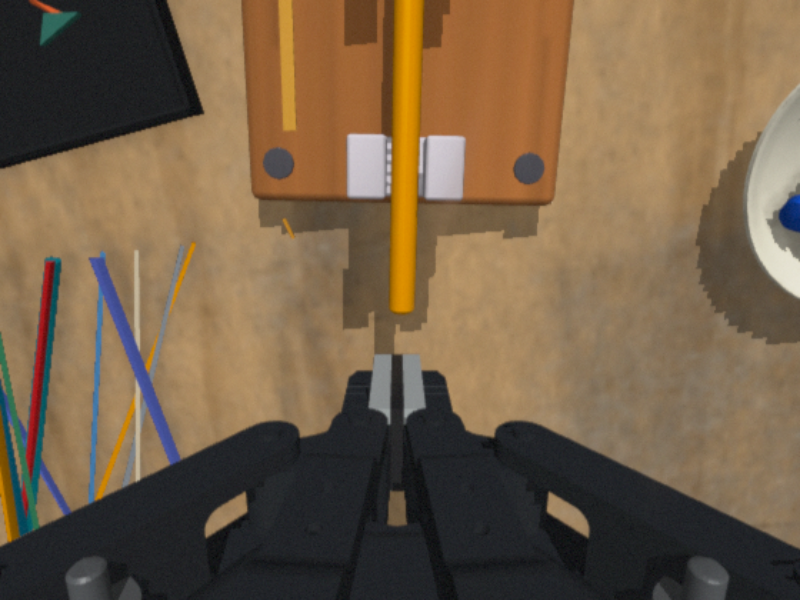

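View pics/s12.png

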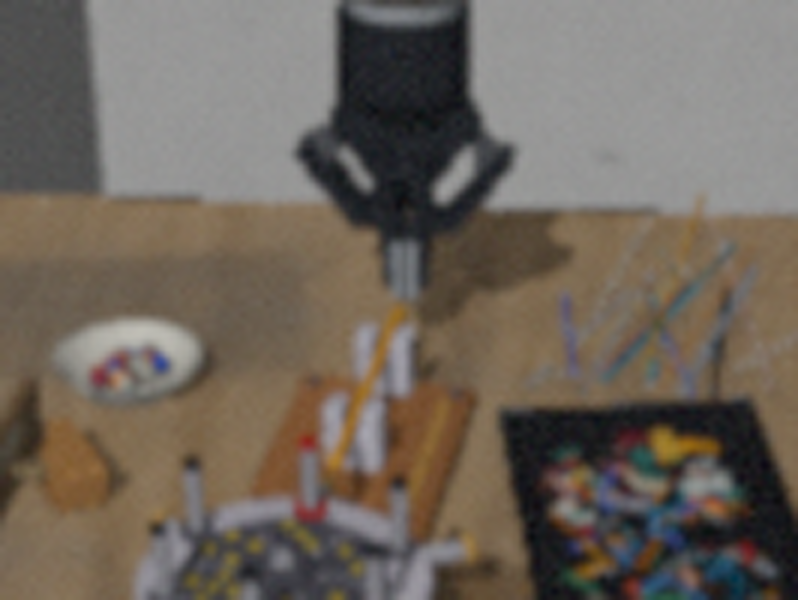

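>>> jog_arm([
  [-1,[0,0,4],[0,0,0]],
  [-1,[0,0,8],[0,0,0]],
  [-1,[0,0,10],[0,0,0]],
  [-1,[0,0,10],[0,0,0]],
])

```text
time: 10.4
tcp_pos: [598.6, -309.6, 8.4]
ee_rot: [-0.0, 0.738, 0.675, -0.0]
wrist_force: [-0.5, 0.1, 0.1]
opening: -0.1
```

```bash
python3 - <<'E'
from h import *
s=manip.sense();print(s["time"],s["tcp_pos"],s["wrist_force"])
f=manip.grab_frame("side");W=cloud(f)
T=np.linalg.inv(f["cam_to_world"])
def px(p): q=f["K"]@(T@[*p,1])[:3]; return q[:2]/q[2]
u,v=map(int,px([600,-300,40]))
for vv in range(v-14,v+8,2): print(vv,W[vv,u-2:u+3].round(0).tolist())
cv2.imwrite("pics/s13.png",cv2.resize(f["color"][v-50:v+50,u-66:u+67,::-1],(798,600),interpolation=cv2.INTER_CUBIC))
E
```

```text
10.4 [ 598.64839499 -309.56986621    8.37677273] [-0.5106689   0.07617437  0.12415336]
138 [[609.0, -294.0, 97.0], [605.0, -295.0, 97.0], [602.0, -299.0, 95.0], [601.0, -318.0, 86.0], [613.0, -493.0, 2.0]]
140 [[609.0, -294.0, 89.0], [606.0, -297.0, 88.0], [602.0, -296.0, 88.0], [601.0, -322.0, 76.0], [612.0, -481.0, -1.0]]
142 [[610.0, -301.0, 78.0], [606.0, -299.0, 80.0], [602.0, -297.0, 81.0], [600.0, -310.0, 74.0], [610.0, -466.0, -2.0]]
144 [[610.0, -301.0, 71.0], [605.0, -291.0, 76.0], [602.0, -295.0, 74.0], [599.0, -301.0, 72.0], [596.0, -296.0, 74.0]]
146 [[610.0, -302.0, 63.0], [606.0, -298.0, 65.0], [602.0, -295.0, 67.0], [600.0, -302.0, 63.0], [596.0, -302.0, 63.0]]
148 [[610.0, -301.0, 56.0], [607.0, -306.0, 54.0], [603.0, -302.0, 56.0], [600.0, -303.0, 56.0], [596.0, -301.0, 57.0]]
150 [[610.0, -301.0, 48.0], [607.0, -302.0, 48.0], [603.0, -303.0, 48.0], [600.0, -299.0, 50.0], [596.0, -299.0, 50.0]]
152 [[610.0, -298.0, 43.0], [607.0, -300.0, 42.0], [603.0, -296.0, 44.0], [600.0, -301.0, 41.0], [596.0, -300.0, 42.0]]
154 [[616.0, -364.0, 0.0], [607.0, -303.0, 32.0], [604.0, -304.0, 32.0], [600.0, -300.0, 34.0], [596.0, -299.0, 35.0]]
156 [[615.0, -346.0, 2.0], [604.0, -271.0, 41.0], [601.0, -272.0, 41.0], [604.0, -349.0, 1.0], [597.0, -303.0, 25.0]]
158 [[606.0, -257.0, 42.0], [602.0, -253.0, 44.0], [599.0, -247.0, 47.0], [596.0, -250.0, 45.0], [592.0, -250.0, 46.0]]
```

View pics/s13.png

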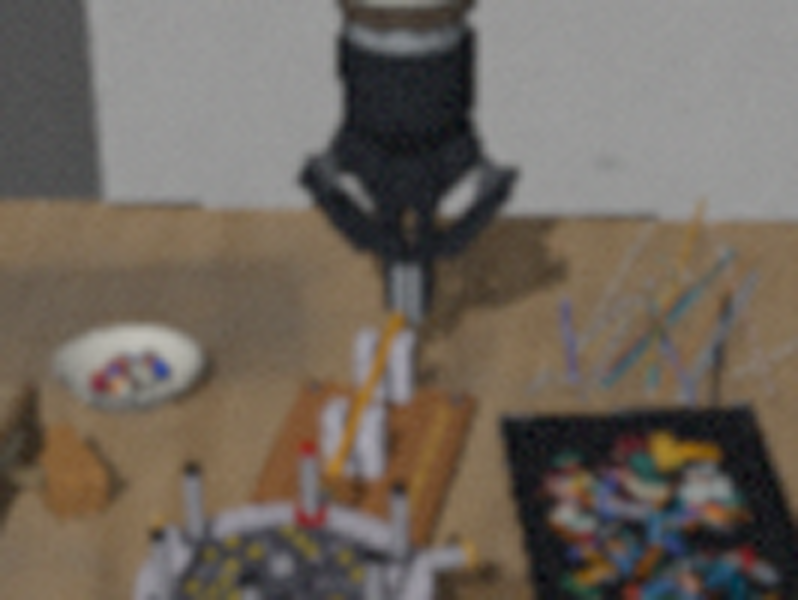

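>>> jog_arm([
  [-1,[4,0,0],[0,0,0]],
  [-1,[8,0,0],[0,0,0]],
  [-1,[11,0,0],[0,0,0]],
  [-1,[13,0,0],[0,0,0]],
  [-1,[15,0,0],[0,0,0]],
])

```text
time: 10.95
tcp_pos: [600.4, -294.6, 8.9]
ee_rot: [0.0, 0.738, 0.675, -0.0]
wrist_force: [-0.8, -0.2, 1.0]
opening: 0.5
```

>>> jog_arm([
  [-1,[2,0,0],[0,0,0]],
  [-1,[4,0,0],[0,0,0]],
  [-1,[6,0,0],[0,0,0]],
  [-1,[8,0,0],[0,0,0]],
  [-1,[10,0,0],[0,0,0]],
])

```text
time: 11.45
tcp_pos: [601.2, -284.8, 8.8]
ee_rot: [0.0, 0.738, 0.675, 0.0]
wrist_force: [-1.4, -0.5, -0.3]
opening: -0.1
```

```bash
cat >> h.py <<'E'
def look(n):
    s=manip.sense();print(s["time"],s["tcp_pos"],s["wrist_force"])
    f=manip.grab_frame("wrist");pickle.dump(f,open(n+".pkl","wb"));cv2.imwrite(f"pics/w{n}.png",cv2.resize(f["color"][:,:,::-1],(800,600)))
    f=manip.grab_frame("top");cv2.imwrite(f"pics/t{n}.png",cv2.resize(f["color"][140:260,270:430,::-1],(800,600),interpolation=cv2.INTER_CUBIC))
E
python3 -c "
from h import *
look('14')"
```

```text
11.45 [ 601.2229355  -284.78928121    8.83866174] [-1.35899229 -0.53205525 -0.29105295]
```

View pics/w14.png

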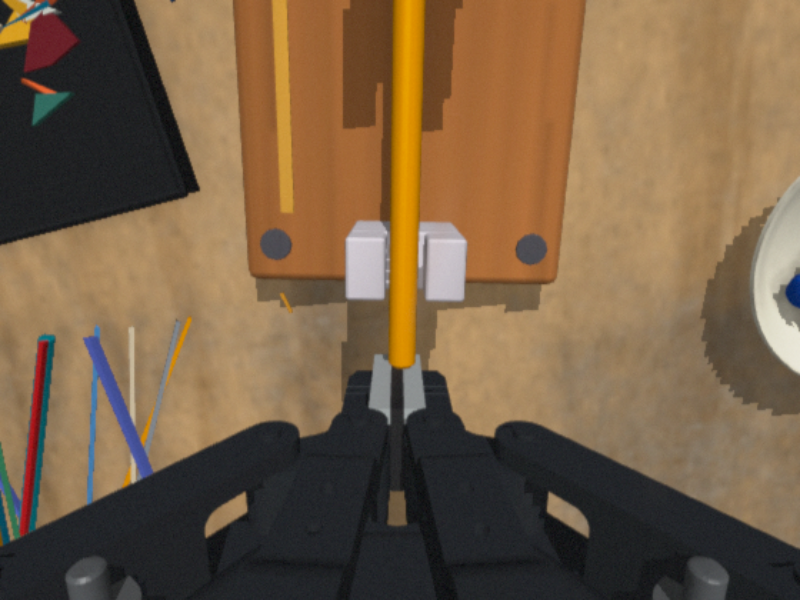

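View pics/t14.png

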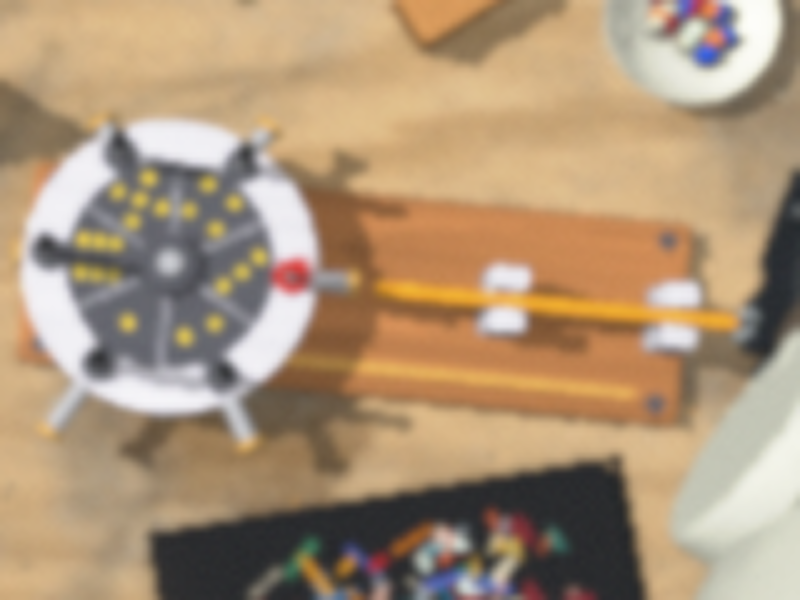

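>>> jog_arm([
  [-1,[1.5,0,0],[0,0,0]],
  [-1,[3,0,0],[0,0,0]],
  [-1,[4,0,0],[0,0,0]],
  [-1,[5,0,0],[0,0,0]],
  [-1,[6,0,0],[0,0,0]],
])

```text
time: 12.05
tcp_pos: [601.7, -278.8, 8.8]
ee_rot: [-0.0, 0.738, 0.675, -0.0]
wrist_force: [0.5, 0.0, 0.4]
opening: 0.2
```

>>> jog_arm([
  [-1,[1,0,0],[0,0,0]],
  [-1,[2,0,0],[0,0,0]],
])

```text
time: 12.25
tcp_pos: [601.9, -276.8, 8.8]
ee_rot: [-0.0, 0.738, 0.675, -0.0]
wrist_force: [-0.0, 0.9, -0.3]
opening: 0.1
```

```bash

python3 -c "
from h import *
look('15')"
```

```text
12.25 [ 601.86481769 -276.84758504    8.76289069] [-0.00376495  0.90802199 -0.34805499]
```

View pics/t15.png

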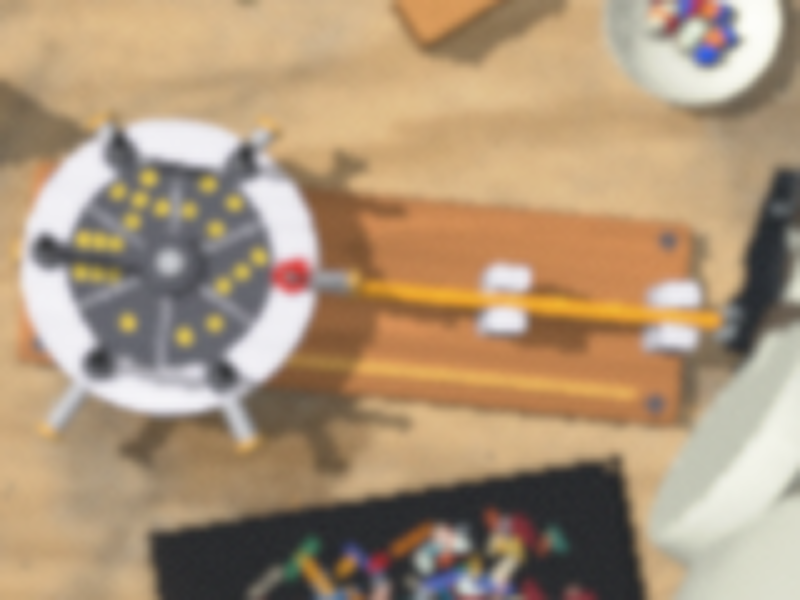

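>>> jog_arm([
  [-1,[0.5,0,0],[0,0,0]],
  [-1,[1,0,0],[0,0,0]],
  [-1,[1,0,0],[0,0,0]],
])

```text
time: 12.65
tcp_pos: [602.0, -275.9, 8.8]
ee_rot: [-0.0, 0.738, 0.675, -0.0]
wrist_force: [0.3, -0.9, 0.1]
opening: -0.1
```

>>> jog_arm([
  [-1,[0.5,0,0],[0,0,0]],
  [-1,[1,0,0],[0,0,0]],
  [-1,[1,0,0],[0,0,0]],
])

```text
time: 12.95
tcp_pos: [602.1, -275.1, 8.9]
ee_rot: [0.0, 0.738, 0.675, -0.0]
wrist_force: [-1.2, -0.3, 0.3]
opening: 0.2
```

>>> jog_arm([
  [-1,[0.5,0,0],[0,0,0]],
  [-1,[1,0,0],[0,0,0]],
  [-1,[1,0,0],[0,0,0]],
])

```text
time: 13.25
tcp_pos: [602.4, -275.0, 9.2]
ee_rot: [0.001, 0.738, 0.675, -0.0]
wrist_force: [-0.5, -5.3, -0.8]
opening: 0.0
```

>>> jog_arm([
  [-1,[-1,0,0],[0,0,0]],
  [-1,[-2,0,0],[0,0,0]],
  [-1,[-8,0,0],[0,0,0]],
  [-1,[-20,0,0],[0,0,0]],
  [-1,[-35,0,0],[0,0,0]],
])

```text
time: 13.75
tcp_pos: [598.9, -309.3, 8.6]
ee_rot: [-0.0, 0.738, 0.675, 0.0]
wrist_force: [0.6, -0.7, 0.4]
opening: -0.3
```

>>> jog_arm([
  [-1,[-3,0,-30],[0,0,0]],
  [-1,[-3,0,-70],[0,0,0]],
  [-1,[-3,0,-115],[0,0,0]],
  [-1,[40,-40,-150],[0,0,0]],
  [-1,[85,-80,-160],[0,0,0]],
])

```text
time: 14.25
tcp_pos: [544.8, -241.8, 165.9]
ee_rot: [0.004, 0.739, 0.674, 0.001]
wrist_force: [0.1, 1.0, 0.9]
opening: -0.1
```

>>> jog_arm([
  [-1,[45,0,0],[0,0,0]],
  [-1,[85,0,0],[0,0,0]],
  [-1,[90,0,0],[0,0,0]],
  [-1,[90,0,0],[0,0,0]],
])

```text
time: 14.65
tcp_pos: [551.7, -149.4, 162.1]
ee_rot: [0.0, 0.737, 0.675, -0.0]
wrist_force: [0.4, 0.6, 0.1]
opening: 0.1
```

```bash

python3 -c "
from h import *
look('16')"
```

```text
14.65 [ 551.71462373 -149.42829424  162.06265704] [0.35245556 0.59427575 0.11242164]
```

View pics/w16.png

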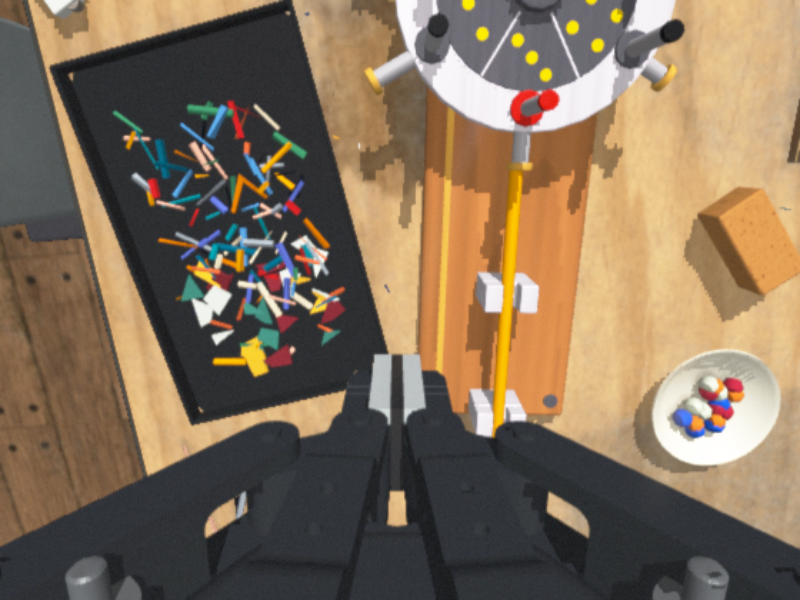

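```bash

python3 -c "
from h import *
f=pickle.load(open('16.pkl','rb'))
cv2.imwrite('pics/z16.png',cv2.resize(f['color'][50:170,290:450,::-1],(800,600),interpolation=cv2.INTER_CUBIC))
print(plane(f,516*.7,167*.7,43),plane(f,525*.7,108*.7,44))"
```

```text
[619.93327837 -95.03414428  43.        ] [625.10671172 -65.6782937   44.        ]
```

View pics/z16.png

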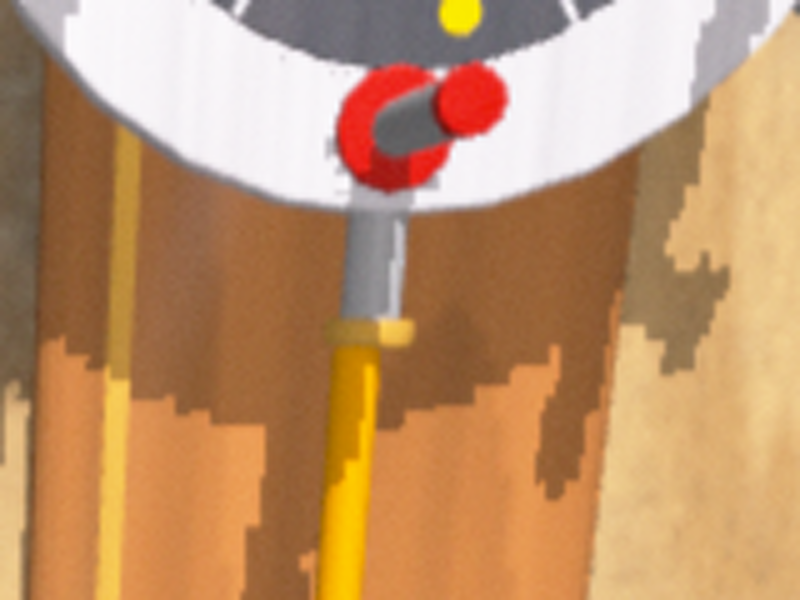

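```bash
python3 -c "
from workcell import manip
print(manip.sign_off())"
```

```text
the job is handed in; nothing more can be done
None
```

I turned the turret two clicks anticlockwise by its red post, until the three-dot stop clicked in facing the rod. I then slid the rod along its rests by its rear end until it touched that stop. The job is handed in.

**Last checks**
- **Turret and rod:** the final wrist picture shows the three-dot stop facing the rod. The rod's end is against the brass head with no visible gap, and the rod lies in both rests.
- **Contact:** the fingers stalled at about 5 N of push against the stop. After I backed off, the wrist force read zero within noise and the gripper was clear of everything.
- **Other objects:** I did not touch any of the other things on the bench.
- **Time:** about 15 s of the 67 s were used.

**Disagreements and trouble**
- **Fingertip position:** the cameras put the closed fingertips about 19 mm behind the reported TCP, not 19 mm ahead as the text says. A first pass over the post at the text's height touched nothing, so I worked to the cameras' value.
- **Finger jam:** near the end of the turning, the finger jammed radially against the red post, with about 26 N on the wrist. I pulled it inward, and the spring then carried the turret into its click.

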